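# Clamp a flow-cell cartridge in a bench screw press

### The job

Push the press's carriage fully home so that the aluminium cartridge is under the screw, then wind the handwheel clockwise by its red knob until the foot just meets the cartridge and give it one more quarter turn from there, no further. Leave it clamped like that, let go, and do not disturb the beaker, bottle and wrench beside the press.

Things in the scene. Friction and masses are not known exactly. Their poses are not given: they have to be found in the camera images.
- press: Fixed bench screw press, found in varying places and yaws: grey base 220 x 130 x 12 mm (x -150 to +70), steel columns at y = +-55 mm, blue crosshead 46 x 140 mm, 106 to 132 mm high, black handwheel above. Origin on the screw axis at worktop height; z up; x points away from the side where the carriage comes out, so the carriage goes home along +x.
- carriage (a joint): Slide of the aluminium carriage along the press's +x, m: 0 = drawn out (as it starts), 0.035 = fully home against a solid stop. Moving it takes about 3 to 6 N; it stays where it is left.
- push_plate (a point): Middle of the outer (-x) face of the carriage's upright aluminium push plate: 56 mm wide, 8 mm thick, from 13 to 59 mm above the worktop; this point is 43 mm above the worktop, 161.5 mm from the screw axis when drawn out, 126.5 mm when home. Its x axis is the press's x.
- cartridge: Aluminium flow-cell cartridge, a block 50 x 34 x 30 mm, 0.5 kg, with small side windows, loose in the dark steel cradle on the carriage; it does not give under the press. Origin at the centre of its underside, 36 mm above the worktop; its top is 66 mm above the worktop; axes as the press's.
- foot: The spindle, which does not turn, with the foot at its end: a steel pad 28 mm wide, 6 mm thick, sprung against the spindle. It goes down 16 mm per turn of the wheel. Origin on the screw axis; the pad's face is 72 to 78 mm above it, set differently each time; 3 to 18 mm gap at the start. The pad gives only from about 50 N, then 6 N per mm of spindle travel, up to 12 mm.
- wheel_axis (a point): Centre of the black handwheel on the screw axis, 152 mm above the worktop, 1 mm above the wheel's top. The wheel is 106 mm in diameter and keeps its height as it turns. Clockwise seen from above winds the foot down; there is no stop within the work's range.
- crank_knob (a point): Middle of the upright red knob on the wheel, 176 mm above the worktop: round, 17 mm thick, 43 mm tall (154 to 197 mm), 45 mm from the screw axis. It spins on its pin: go round without turning the hand. Turning takes some 5.5 N along the circle (less at a standstill) with the foot free, 3 N more at once when it bears, 1.3 N more over the next quarter turn. The screw stays where left.
- beaker: Clear glass beaker, 53 mm diameter, 66 mm high, standing loose on the worktop to the press's left (+y). Origin at the centre of its underside.
- bottle_small: Small amber bottle with a white cap, 38 mm diameter, 62 mm high, standing loose behind the press. Origin at the centre of its underside.
- wrench_small: Small open-ended wrench, 25 x 136 x 5 mm, lying loose close along the press's right (-y) side, its length along its y. Origin at the centre of its underside.

How it is judged:
By the outcome, as a careful person would: the job done as asked, in the order asked, and still so for the second after the job is handed in, with the robot touching nothing.
It also fails if it takes over 72 s, if anything falls off the work surface, if the arm or the gripper's body presses on something with over 40 N, if the wrist force passes 120 N, or if a joint passes its speed limit or range.

### The arm

A 7-joint arm with a two-finger parallel gripper is mounted at the origin on a cart in front of the work surface, level with it; the furniture and walls round the work are solid. World frame = base frame: x ahead of the robot, y to its left, z up, the work surface at z = 0. Lengths are in m, angles in rad, forces in N, time in s.
With the tool pointing down it reaches from about 0.4 to 0.85 m from the base axis. Payload 10.4 kg.
Tool frame: the origin (TCP) lies at the very end of the fingers, on their centre line; the grasp point (between the pads) lies 19 mm behind it (grip_point_offset is the distance from the TCP to the grasp point, in m); z points along the fingers, y is the line along which they close (so a half turn about z gives the same grasp; the last joint's range is limited). The gripper opens to 87 mm and grips with 3 to 60 N. Pads are 19 mm wide; open, the fingers measure 117 mm over their backs; the gripper's body (75 mm by 190 mm) begins 51 mm behind the grasp point.
Start: joints at [1.18, 0.332, -0.065, 1.46, 0.022, 1.35, -0.088], TCP at [0.225, -0.583, 0.223] pointing down, gripper open.
Joint ranges: [-2.6, 2.6], [-0.5, 2.12], [-1.47, 1.34], [0.16, 2.42], [-1.27, 4.41], [0.06, 2.06], [-2.6, 2.6]. Speed limits (rad/s): [2.22, 2.22, 2.79, 2.79, 3.14, 3.14, 3.14].

### API

Orientations are given as a unit quaternion [x, y, z, w].
In Python, from bench import * gives the robot as it stands.
- The arm moves only by the tool play_rows, never from a script. Its argument "increments" is text: rows parted by semicolons, each of 7 numbers parted by spaces: the turn, a rotation vector about the tool's x, y, z in rad, then the shift along the tool's x, y, z in m, then the opening, from 0 (shut) to 1 (fully open). A call has 1 to 8 rows; each row is the pose to reach, as a shift and turn from the pose commanded when the call began, along the tool's axes at that moment; what a row does not reach only later rows make up. A row lasts 1/10 s, in which the tool goes at most 50 mm and 8.59 degrees, less where a joint would pass 70% of its speed; a pose out of reach is approached as far as the arm can. A call with a gripper value outside its range is refused whole. The fingers move at their own pace and stop on an object; "grip_force" is the grip in N (left out, the last holds). Time passes only in rows, so rows that repeat a pose let the fingers close. It gives the time, the measured TCP pose, the force, the opening and the grip force at its end, in the units of the state.
- read_state(): the state, without advancing time (a new reading comes with each control period).
- camera(name): name is "scene" or "side" or "wrist"; returns a dict with "color" (420x560x3 uint8, red, green, blue), "fx", "fy", "cx", "cy" (pixels), "camera_from_world" (4x4, takes a point from world to camera coordinates); the wrist camera has in their place "mount" (4x4, takes a point from camera to tool coordinates, whose origin is the TCP and whose axes are the flange's). Camera axes: x right, y down, z forward; pixel columns grow to the right and rows downward; lengths in m; the calibration is good to about 2 mm. A picture is of the moment at which its call begins: read the wrist's pose just before it. There is no depth.
- close_job(): hands the job in; it is judged then, once.
The state is a dict: "time": time; "joint_positions": joint angles; "joint_vel": joint speeds; "joint_torque": joint torques, N m; "ee_pos": TCP position; "eef_rot": TCP orientation; "ft_force": force on the tool from outside, world axes, zero at the start; "torque": the same for the moment, N m; "width": finger opening in m; "grip_force": force on a finger pad.
Only numpy, scipy, OpenCV 4.12 (cv2) and the standard library are available. Lean on these libraries where they do the work, as an engineer would, in place of code of your own. Each camera call takes 0.05 s, during which the arm holds its last target. There are 200 camera calls.

## Working session

There is one attempt and no reset: what is moved stays moved. The work goes in short steps, Python scripts to look and compute and a tool call to move; the robot and the scene stay as the last step left them, time stands still between calls to the robot, and variables do not carry over. Pictures are saved under pics/ and viewed, at most 10 in all, crops included, and the job is handed in when it is done.

Besides the shell and the picture viewer there is one more tool, called after ">>>" as name(argument=value, ...) on one line, values as JSON. play_rows: Moves the arm, as the interface text tells. Its arguments: {"type":"object","properties":{"increments":{"type":"string"},"grip_force":{"type":"number"}},"required":["increments"]}

```bash
mkdir -p pics; ls; python3 - <<'E'
from bench import *
import cv2,numpy as np
s=read_state(); print(s)
ims=[]
for n in ["scene","side"]:
    c=camera(n); print(n,c["fx"],c["fy"],c["cx"],c["cy"],np.round(c["camera_from_world"],4).tolist())
    cv2.imwrite(f"pics/{n}0.png",c["color"][:,:,::-1])
E
```

```text
pics
{'time': 0.0, 'joint_positions': array([ 1.18038719,  0.33290554, -0.06468717,  1.46091964,  0.02160316,
        1.34986347, -0.08847999]), 'joint_vel': array([-0.00208064, -0.00112746,  0.00063442,  0.00125459, -0.00060593,
       -0.00135053,  0.00021616]), 'joint_torque': array([-1.34757254e-03, -6.23265481e+01,  2.39233766e-02, -3.89903283e+01,
       -6.13787281e-02,  3.97756754e-02,  1.17194736e-04]), 'ee_pos': array([ 0.2245884 , -0.58286103,  0.22174321]), 'eef_rot': array([ 9.83134260e-01,  1.82883945e-01, -1.61943271e-04, -6.81272598e-04]), 'ft_force': array([-0.07309062, -0.30660918,  0.72689763]), 'torque': array([-0.02027506,  0.03444829,  0.00611771]), 'grip_force': 0.0, 'width': 0.08672637964448103}
scene 505.5949193196921 505.5949193196921 275.721103647301 208.99658532147183 [[0.9817, 0.1904, -0.0058, -0.4731], [0.1086, -0.5844, -0.8042, -0.1557], [-0.1565, 0.7888, -0.5944, 1.2732], [0.0, 0.0, 0.0, 1.0]]
side 389.9593466703328 389.9593466703328 277.3528412619696 206.89289847035866 [[-0.9357, -0.3527, -0.0138, 0.3722], [-0.1943, 0.5473, -0.814, 0.3801], [0.2946, -0.759, -0.5806, 0.5153], [0.0, 0.0, 0.0, 1.0]]
```

View pics/scene0.png

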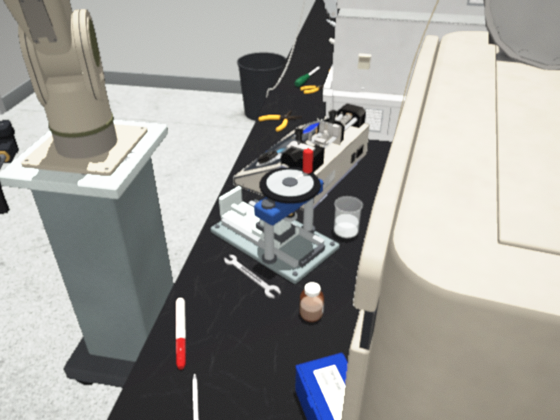

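View pics/side0.png

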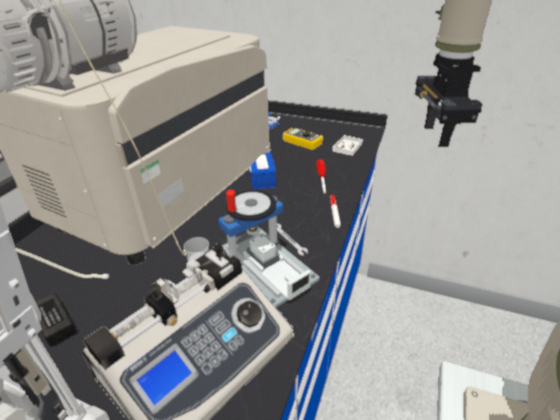

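The scene view shows the wheel at about (290,184), the red knob at (308,160), the push plate at (230,205), the wrench at (252,276), the bottle at (312,302) and the beaker at (347,217). The side view shows the wheel at (252,205) and the knob at (231,201).

```bash
cat > h.py <<'E'
import cv2,numpy as np
from bench import *
def ray(c,u,v):
    T=np.array(c["camera_from_world"]); R=T[:3,:3]; o=-R.T@T[:3,3]
    d=R.T@np.array([(u-c["cx"])/c["fx"],(v-c["cy"])/c["fy"],1]); return o,d/np.linalg.norm(d)
def onz(c,u,v,z):
    o,d=ray(c,u,v); return o+d*(z-o[2])/d[2]
def proj(c,p):
    T=np.array(c["camera_from_world"]); q=T[:3,:3]@np.array(p)+T[:3,3]; return c["fx"]*q[0]/q[2]+c["cx"],c["fy"]*q[1]/q[2]+c["cy"]
def blobs(m,box,amin=20):
    u0,v0,u1,v1=box; k=np.zeros(m.shape,np.uint8); k[v0:v1,u0:u1]=m[v0:v1,u0:u1]
    n,l,s,ce=cv2.connectedComponentsWithStats(k); return [(s[i][4],s[i][:4].tolist(),ce[i].round(1).tolist()) for i in range(1,n) if s[i][4]>=amin]
def red(im):
    h=cv2.cvtColor(im,cv2.COLOR_RGB2HSV); return (((h[...,0]<8)|(h[...,0]>172))&(h[...,1]>150)&(h[...,2]>60)).astype(np.uint8)
def two(a,b):
    A=np.zeros((3,3));y=np.zeros(3)
    for o,d in (a,b):
        P=np.eye(3)-np.outer(d,d);A+=P;y+=P@o
    return np.linalg.solve(A,y)
E
python3 - <<'E'
from h import *
S=camera("scene");D=camera("side")
bs=blobs(red(S["color"]),(260,130,340,200));bd=blobs(red(D["color"]),(210,170,270,230));print(bs,bd)
k=two(ray(S,*max(bs)[2]),ray(D,*max(bd)[2]));print("knob",k)
print(onz(S,*max(bs)[2],.176),onz(D,*max(bd)[2],.176))
print("wheel",onz(S,290,184,.151),onz(D,252,205,.151))
for n,c,b in(("s",S,(195,135,375,325)),("d",D,(180,170,340,310))):
    im=c["color"][b[1]:b[3],b[0]:b[2],::-1]; cv2.imwrite(f"pics/{n}1.png",cv2.resize(im,None,fx=3,fy=3,interpolation=cv2.INTER_CUBIC))
E
cd pics; python3 -c "
import cv2
print(cv2.imread('s1.png').shape,cv2.imread('d1.png').shape)"
```

```text
[(np.int32(234), [302, 149, 12, 25], [307.6, 160.9])] [(np.int32(175), [226, 189, 10, 24], [230.5, 200.2])]
knob [ 0.58911972 -0.2516538   0.17318443]
[ 0.58886706 -0.2570498   0.176     ] [ 0.58815865 -0.2481196   0.176     ]
wheel [ 0.56501857 -0.29643609  0.151     ] [ 0.55664759 -0.27932092  0.151     ]
(570, 540, 3) (420, 480, 3)
```

View pics/s1.png

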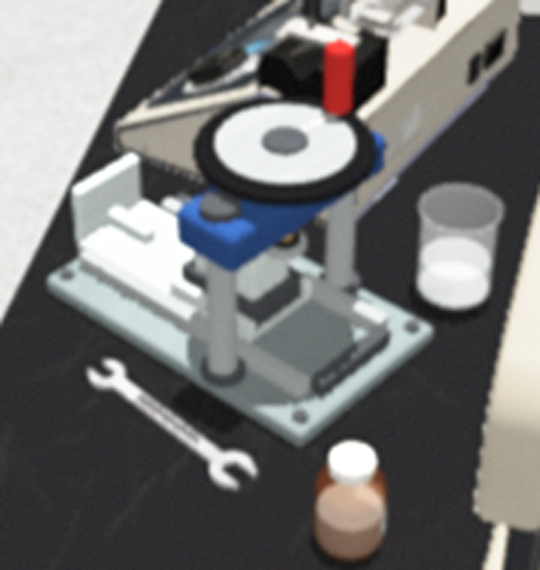

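View pics/d1.png

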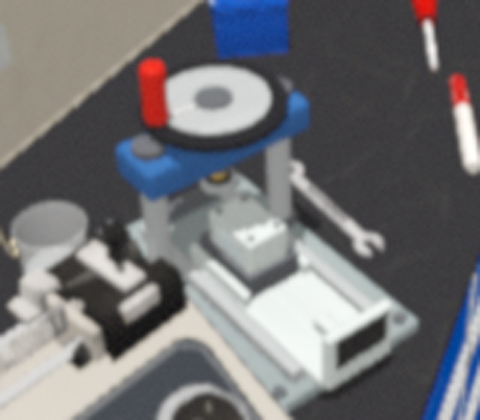

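The crops show the hub at scene (290,181.7) and side (251,202.3). The base corners are at scene (211.7,229.5), (295.3,280) and (339,243.5), and side (318.5,276.5). The push plate faces the robot side.

```bash
python3 - <<'E'
from h import *
S=camera("scene");D=camera("side")
print("hub 2view",two(ray(S,290,181.7),ray(D,251,202.3)))
print("hub",onz(S,290,181.7,.153),onz(D,251,202.3,.153))
c=[onz(S,*p,.012) for p in((211.7,229.5),(295.3,280),(339,243.5))];print(np.round(c,4))
print(np.linalg.norm(c[1]-c[0]),np.linalg.norm(c[2]-c[1]))
a=c[1]-c[0];b=c[2]-c[1];print(np.degrees(np.arctan2(a[1],a[0])),np.degrees(np.arctan2(b[1],b[0])))
print("corner 2v",two(ray(S,211.7,229.5),ray(D,318.5,276.5)),onz(D,318.5,276.5,.012))
m=(c[0]+c[2])/2 ; x=a/np.linalg.norm(a); print("origin est",m+x*.04)
# push plate top corners scene
for p in((195+74/3,135+190/3),(195+137/3,135+155/3)): print("plate top",onz(S,*p,.059))
for p in((180+330/3,170+342/3),(180+387/3,170+303/3)): print("plate top side",onz(D,*p,.059))
E
```

```text
hub 2view [ 0.56335304 -0.28852128  0.15026242]
hub [ 0.56431231 -0.29242313  0.153     ] [ 0.56127247 -0.28496669  0.153     ]
[[ 0.4083 -0.2755  0.012 ]
 [ 0.5905 -0.3828  0.012 ]
 [ 0.6557 -0.272   0.012 ]]
0.21145398534300897 0.12848441593632576
-30.48753427738518 59.551360878527134
corner 2v [ 0.40532671 -0.26880214  0.00627791] [ 0.4036056  -0.26348323  0.012     ]
origin est [ 0.56646216 -0.29402386  0.012     ]
plate top [ 0.41616811 -0.23469874  0.059     ]
plate top [ 0.44654323 -0.1876033   0.059     ]
plate top side [ 0.43908563 -0.18070165  0.059     ]
plate top side [ 0.41501212 -0.22647258  0.059     ]
```

```bash
cat >> h.py <<'E'
from scipy.spatial.transform import Rotation as Ro
O=np.array([.5633,-.2885]);YAW=np.radians(-30.5)
def w2p(x,y): 
    c,s=np.cos(YAW),np.sin(YAW); return O+x*np.array([c,s])+y*np.array([-s,c])
def plan(pos,yaw,R=None,p0=None):
    s=read_state(); R=Ro.from_quat(s["eef_rot"]) if R is None else R; p0=s["ee_pos"] if p0 is None else p0
    Rt=Ro.from_euler("z",yaw)*Ro.from_euler("x",np.pi)
    print("turn",(R.inv()*Rt).as_rotvec().round(4),"shift",R.inv().apply(np.array(pos)-p0).round(4))
E
python3 - <<'E'
from h import *
S=camera("scene");D=camera("side")
print("instr corner",two(ray(S,235,180),ray(D,292,325)),onz(S,235,180,.07),onz(D,292,325,.07))
print("plate out",w2p(-.1615,0)); plan([.45,-.25,.38],YAW)
c=camera("wrist");print(np.round(c["mount"],3).tolist(),c["fx"],c["cx"],c["cy"])
E
```

```text
instr corner [ 0.41353856 -0.11656018  0.02536633] [ 0.43390825 -0.1820884   0.07      ] [ 0.40203999 -0.0840597   0.07      ]
plate out [ 0.42414689 -0.20653255]
turn [-2.000e-04  1.000e-04  9.001e-01] shift [ 0.33   -0.2299 -0.1575]
[[0.001, -0.956, -0.294, 0.082], [1.0, 0.001, 0.0, 0.0], [0.0, -0.294, 0.956, -0.162], [0.0, 0.0, 0.0, 1.0]] 317.8438684588999 283.7387012928683 204.3815784988716
```

```bash
python3 - <<'E'
from h import *
plan([.537,-.273,.38],YAW)
E
```

```text
turn [-1.000e-04 -0.000e+00  9.001e-01] shift [ 0.4029 -0.1772 -0.1575]
```

>>> play_rows(increments="0 0 0.1 0.02 -0.01 -0.04 1;0 0 0.2 0.06 -0.03 -0.07 1;0 0 0.3 0.1 -0.05 -0.1 1;0 0 0.4 0.14 -0.07 -0.13 1;0 0 0.5 0.18 -0.09 -0.157 1;0 0 0.6 0.22 -0.11 -0.157 0.5;0 0 0.7 0.26 -0.12 -0.157 0;0 0 0.8 0.3 -0.14 -0.157 0")

```text
time: 1.25
ee_pos: [0.456, -0.3432, 0.38]
eef_rot: [0.976, -0.216, 0.001, 0.0]
ft_force: [0.2, -1.3, -0.5]
width: 0.0705
grip_force: 0.0
```

>>> play_rows(increments="0 0 0.1 0 0.05 0 0;0 0 0.1 0 0.05 0 0;0 0 0.1 0 0.05 0 0;0 0 0.1 0 0.05 0 0")

```text
time: 1.65
ee_pos: [0.4336, -0.3897, 0.3796]
eef_rot: [0.965, -0.263, 0.0, -0.0]
ft_force: [-0.2, -0.2, -0.3]
width: 0.0389
grip_force: 0.0
```

```bash
python3 - <<'E'
from h import *
s=read_state();c=camera("wrist");print(s["ee_pos"],s["eef_rot"],s["width"],s["time"])
R=Ro.from_quat(s["eef_rot"]);print(R.as_euler("zyx",degrees=True))
np.savez("w1.npz",im=c["color"],p=s["ee_pos"],q=s["eef_rot"],M=c["mount"],k=[c["fx"],c["fy"],c["cx"],c["cy"]])
cv2.imwrite("pics/w1.png",c["color"][:,:,::-1])
plan([.537,-.273,.38],YAW)
E
```

```text
[ 0.4336035  -0.38971862  0.37960332] [ 9.64907839e-01 -2.62588700e-01  1.25280892e-04 -1.48237750e-04] 0.03888258293865541 1.65
[ 3.04474427e+01  1.83128857e-02 -1.79987379e+02]
turn [-0.0003 -0.0002  0.0012] shift [ 0.0301 -0.1529 -0.0003]
```

View pics/w1.png

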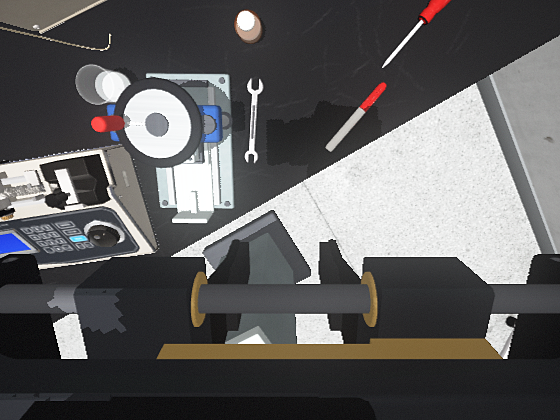

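The wrist view shows the hub at (157,124), the knob from (95,124) to (120,123) and the push plate at (193,216). The base corners are at (229,74), (233,208) and (147,75). The instrument's edge runs from (130,148) to (157,245), and its jog wheel is at (102,233).

```bash
cat >> h.py <<'E'
def wcam(s,c):
    T=np.eye(4);T[:3,:3]=Ro.from_quat(s["eef_rot"]).as_matrix();T[:3,3]=s["ee_pos"]
    c=dict(c);c["camera_from_world"]=np.linalg.inv(T@np.array(c["mount"]));return c
def press(p): return Ro.from_euler("z",-YAW).apply(np.array(p)-[*O,0])
E
python3 - <<'E'
from h import *
s=read_state();W=wcam(s,camera("wrist"));S=camera("scene");D=camera("side")
hub=two(ray(W,157,124),ray(D,251,202.3));print("hub WD",hub,"WS",two(ray(W,157,124),ray(S,290,181.7)),"z",onz(W,157,124,.153))
# white disc on the wheel
g=cv2.cvtColor(W["color"],cv2.COLOR_RGB2HSV);k=((g[...,2]>140)&(g[...,1]<50)).astype(np.uint8)
print(blobs(k,(112,75,205,172),300)); r=blobs(red(W["color"]),(80,105,135,140));print(r)
kn=[onz(W,*r[0][2],z) for z in(.176,)];print("knob W",kn,"WS",two(ray(W,*r[0][2]),ray(S,307.6,160.9)),"WD",two(ray(W,*r[0][2]),ray(D,230.5,200.2)))
c=[onz(W,*p,.012) for p in((147,74),(229,73.5),(233,209))];print(np.round(c,4))
a=c[1]-c[2];b=c[0]-c[1];print(np.linalg.norm(a),np.linalg.norm(b),np.degrees(np.arctan2(a[1],a[0])),np.degrees(np.arctan2(b[1],b[0]))-90)
for p in((172,217),(213,217)):print("plate top", onz(W,*p,.059))
print("jog WD",press(two(ray(W,102,233),ray(D,248,313))),"corner low",press(two(ray(W,157,245),ray(D,292,325))),press(two(ray(W,157,245),ray(S,235,180))))
cr=W["color"][60:260,40:260,::-1];cv2.imwrite("pics/w1c.png",cv2.resize(cr,None,fx=3,fy=3,interpolation=cv2.INTER_CUBIC))
E
```

```text
hub WD [ 0.56384241 -0.28931692  0.14966938] WS [ 0.56394845 -0.28976556  0.15125971] z [ 0.56375174 -0.29036207  0.153     ]
[(np.int32(339), [112, 75, 19, 27], [118.5, 85.7]), (np.int32(3603), [124, 89, 68, 69], [157.0, 123.1]), (np.int32(464), [156, 149, 49, 23], [186.7, 165.1])]
[(np.int32(455), [91, 116, 34, 17], [106.9, 123.1])]
knob W [array([ 0.58933671, -0.25096767,  0.176     ])] WS [ 0.58906312 -0.24972766  0.17223881] WD [ 0.58954219 -0.25024267  0.17437174]
[[ 0.6535 -0.2719  0.012 ]
 [ 0.5898 -0.3819  0.012 ]
 [ 0.4017 -0.2668  0.012 ]]
0.22048694118766046 0.12705253625335486 -31.47109608615151 -30.070056149451368
plate top [ 0.44916696 -0.18919906  0.059     ]
plate top [ 0.41579095 -0.24611158  0.059     ]
jog WD [-0.17328727  0.13750513  0.06922485] corner low [-0.21483459  0.07174209  0.02362235] [-0.21233379  0.07033452  0.02808779]
```

View pics/w1c.png

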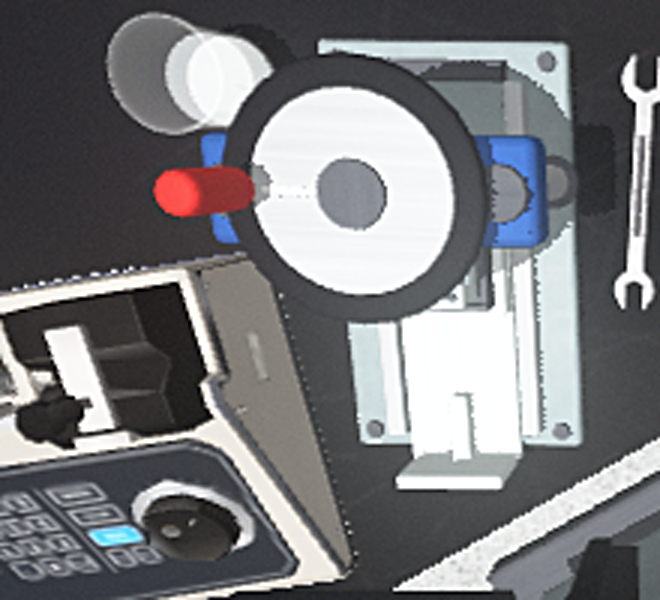

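```bash
sed -i 's/O=np.array.*/O=np.array([.5637,-.2893]);YAW=np.radians(-30.7)/' h.py; python3 - <<'E'
from h import *
for x,z in((-.205,.2),(-.205,.045),(-.135,.045)):
    p=w2p(x,0);print(p);plan([*p,z],YAW)
E
```

```text
[ 0.38743028 -0.1846387 ]
turn [-0.0001 -0.0003  0.0045] shift [-0.1438 -0.1533  0.1797]
[ 0.38743028 -0.1846387 ]
turn [-0.0001 -0.0003  0.0045] shift [-0.1438 -0.1533  0.3347]
[ 0.44761994 -0.22037671]
turn [-0.0001 -0.0003  0.0045] shift [-0.0738 -0.153   0.3347]
```

>>> play_rows(increments="0 0 0 -0.03 -0.03 0.02 0;0 0 0 -0.06 -0.06 0.04 0;0 0 0 -0.09 -0.09 0.06 0;0 0 0 -0.12 -0.12 0.09 0;0 0 0.004 -0.144 -0.153 0.12 0;0 0 0.004 -0.144 -0.153 0.16 0;0 0 0.004 -0.144 -0.153 0.18 0;0 0 0.004 -0.144 -0.153 0.18 0")

```text
time: 2.65
ee_pos: [0.3854, -0.1842, 0.1973]
eef_rot: [0.964, -0.264, -0.002, -0.0]
ft_force: [-0.6, -0.9, 1.0]
width: 0.0003
grip_force: 0.0
```

>>> play_rows(increments="0 0 0 0 0 0.03 0;0 0 0 0 0 0.06 0;0 0 0 0 0 0.09 0;0 0 0 0 0 0.12 0;0 0 0 0 0 0.14 0;0 0 0 0 0 0.155 0;0 0 0 0 0 0.155 0")

```text
time: 3.35
ee_pos: [0.3868, -0.1852, 0.0442]
eef_rot: [0.964, -0.265, -0.001, -0.0]
ft_force: [-0.7, 0.1, -0.2]
width: 0.0008
grip_force: 0.0
```

```bash
python3 - <<'E'
from h import *
s=read_state();print(s["ee_pos"],press(s["ee_pos"]),s["ft_force"],s["width"])
c=camera("side");cv2.imwrite("pics/d2.png",cv2.resize(c["color"][120:330,170:400,::-1],None,fx=2.5,fy=2.5))
E
```

```text
[ 0.38681236 -0.18524372  0.04418073] [-0.20522244 -0.0008357   0.04418073] [-0.69460391  0.07559137 -0.18507444] 0.0007678196016269605
```

View pics/d2.png

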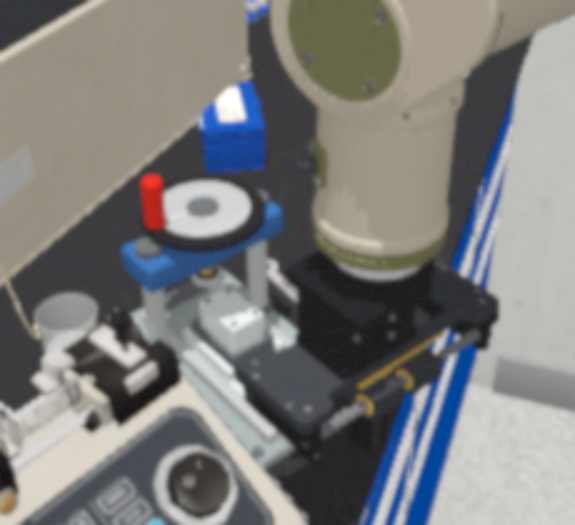

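The side view shows the closed fingers standing in front of the push plate. The gripper's long axis runs across the press, clear of the instrument.

>>> play_rows(increments="0 0 0 0.008 0 0 0;0 0 0 0.016 0 0 0;0 0 0 0.024 0 0 0;0 0 0 0.03 0 0 0;0 0 0 0.034 0 0 0;0 0 0 0.038 0 0 0;0 0 0 0.042 0 0 0;0 0 0 0.046 0 0 0")

```text
time: 4.2
ee_pos: [0.4263, -0.2087, 0.0444]
eef_rot: [0.964, -0.265, -0.0, -0.0]
ft_force: [-2.1, 1.6, 2.3]
width: 0.0007
grip_force: 1.6
```

>>> play_rows(increments="0 0 0 0.003 0 0 0;0 0 0 0.006 0 0 0;0 0 0 0.009 0 0 0;0 0 0 0.012 0 0 0;0 0 0 0.015 0 0 0;0 0 0 0.018 0 0 0")

```text
time: 4.8
ee_pos: [0.442, -0.2181, 0.0445]
eef_rot: [0.964, -0.265, -0.0, 0.0]
ft_force: [-3.3, 0.5, -0.8]
width: 0.0003
grip_force: 1.5
```

>>> play_rows(increments="0 0 0 0.001 0 0 0;0 0 0 0.002 0 0 0;0 0 0 0.003 0 0 0")

```text
time: 5.1
ee_pos: [0.4445, -0.2195, 0.0445]
eef_rot: [0.964, -0.265, -0.0, 0.0]
ft_force: [-2.9, 0.9, -0.5]
width: 0.0003
grip_force: 1.3
```

>>> play_rows(increments="0 0 0 0.001 0 0 0;0 0 0 0.002 0 0 0;0 0 0 0.003 0 0 0")

```text
time: 5.4
ee_pos: [0.4462, -0.2206, 0.0444]
eef_rot: [0.964, -0.265, -0.001, -0.0]
ft_force: [-10.4, 4.6, 6.9]
width: 0.0009
grip_force: 5.6
```

>>> play_rows(increments="0 0 0 0.001 0 0 0;0 0 0 0.002 0 0 0")

```text
time: 5.6
ee_pos: [0.4463, -0.2206, 0.0443]
eef_rot: [0.964, -0.265, -0.003, -0.0]
ft_force: [-19.6, 10.3, 17.3]
width: 0.0007
grip_force: 10.8
```

>>> play_rows(increments="0 0 0 0.001 0 0 0;0 0 0 0.001 0 0 0")

```text
time: 5.8
ee_pos: [0.4463, -0.2206, 0.0442]
eef_rot: [0.964, -0.265, -0.004, -0.001]
ft_force: [-20.6, 10.3, 18.1]
width: 0.001
grip_force: 11.6
```

The carriage is against its stop, where the force rises with no travel. Next I retract and look at the knob again.

>>> play_rows(increments="0 0 0 -0.01 0 0 0;0 0 0 -0.03 0 0 0;0 0 0 -0.05 0 0 0;0 0 0 -0.05 0 -0.04 0;0 0 0 -0.05 0 -0.08 0;0 0 0 -0.05 0 -0.13 0;0 0 0 -0.05 0 -0.18 0;0 0 0 -0.05 0 -0.23 0")

```text
time: 6.6
ee_pos: [0.4071, -0.1967, 0.2774]
eef_rot: [0.964, -0.265, 0.002, 0.0]
ft_force: [1.1, -0.8, -0.5]
width: 0.0007
grip_force: 0.0
```

>>> play_rows(increments="0 0 0 0.03 -0.01 -0.03 0.6;0 0 0 0.06 -0.02 -0.05 0.6;0 0 0 0.06 -0.02 -0.05 0.6;0 0 0 0.06 -0.02 -0.05 0.6;0 0 0 0.06 -0.02 -0.05 0.6")

```text
time: 7.1
ee_pos: [0.468, -0.2102, 0.324]
eef_rot: [0.964, -0.265, -0.0, 0.0]
ft_force: [0.0, -0.3, -0.9]
width: 0.0327
grip_force: 0.0
```

```bash
python3 - <<'E'
from h import *
s=read_state();W=wcam(s,camera("wrist"));S=camera("scene");D=camera("side")
print(s["ee_pos"],s["time"],s["ft_force"],s["width"])
r=blobs(red(W["color"]),(0,0,560,420));print(r)
bs=max(blobs(red(S["color"]),(260,130,340,200)));bd=max(blobs(red(D["color"]),(210,170,270,230)));print(bs,bd)
print("WS",two(ray(W,*max(r)[2]),ray(S,*bs[2])),"WD",two(ray(W,*max(r)[2]),ray(D,*bd[2])),onz(W,*max(r)[2],.176))
cv2.imwrite("pics/w3.png",W["color"][:,:,::-1])
E
```

```text
[ 0.46796982 -0.21021539  0.32399053] 7.1 [ 0.00318901 -0.25049906 -0.90257242] 0.03266824812091002
[(np.int32(413), [496, 29, 35, 35], [513.9, 45.5]), (np.int32(372), [245, 42, 21, 27], [254.8, 53.9])]
(np.int32(237), [302, 149, 12, 25], [307.5, 160.8]) (np.int32(175), [226, 189, 10, 23], [230.4, 200.0])
WS [ 0.55149225 -0.38763548  0.26541028] WD [ 0.54487746 -0.3200114   0.22492567] [ 0.47911445 -0.45273121  0.176     ]
```

View pics/w3.png

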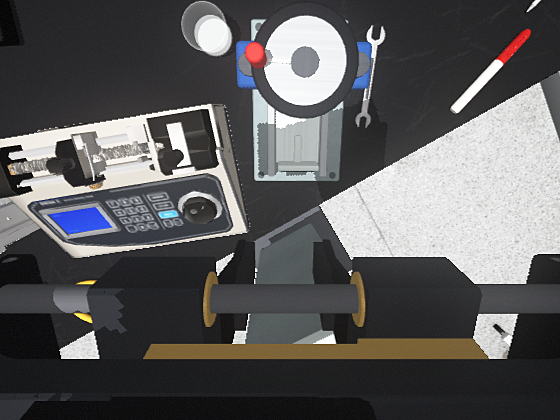

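The carriage is now in under the crosshead. The knob is at (255,54) and the hub at (305,61).

```bash
python3 - <<'E'
from h import *
s=read_state();W=wcam(s,camera("wrist"));S=camera("scene");D=camera("side")
r=(254.8,53.9);g=cv2.cvtColor(W["color"],cv2.COLOR_RGB2HSV)
b=max(blobs(((g[...,2]>140)&(g[...,1]<50)).astype(np.uint8),(262,5,350,110),300));print(b)
hub=(305,b[2][1])
print("knob WS",two(ray(W,*r),ray(S,307.5,160.8)),"WD",two(ray(W,*r),ray(D,230.4,200)),onz(W,*r,.176))
print("hub",onz(W,*hub,.153),onz(W,b[1][0]+b[1][2]/2,b[1][1]+b[1][3]/2,.151),two(ray(W,*hub),ray(D,251,202.3)))
k=np.array([.5892,-.2503]);d=k-O;print(np.linalg.norm(d),np.degrees(np.arctan2(d[1],d[0])))
kn=O+.045*d/np.linalg.norm(d);print(kn);plan([*kn,.23],YAW);plan([*kn,.158],YAW)
E
```

```text
(np.int32(5724), [264, 16, 82, 90], [304.5, 60.2])
knob WS [ 0.58936671 -0.25243518  0.17375445] WD [ 0.59066544 -0.25217769  0.17328131] [ 0.59023932 -0.25215921  0.176     ]
hub [ 0.56469921 -0.29083017  0.153     ] [ 0.56423647 -0.29071567  0.151     ] [ 0.56482419 -0.29157336  0.14782673]
0.046596673701027165 56.821488340607274
[ 0.58832622 -0.25163637]
turn [ 0.0002 -0.0001 -0.0006] shift [ 0.1243 -0.026   0.0945]
turn [ 0.0002 -0.0001 -0.0006] shift [ 0.1243 -0.026   0.1665]
```

>>> play_rows(increments="0 0 0 0.03 -0.006 0.02 0.6;0 0 0 0.06 -0.013 0.04 0.6;0 0 0 0.09 -0.02 0.06 0.6;0 0 0 0.125 -0.026 0.08 0.6;0 0 0 0.125 -0.026 0.08 0.6;0 0 0 0.125 -0.026 0.08 0.6")

```text
time: 8.0
ee_pos: [0.5891, -0.2517, 0.2434]
eef_rot: [0.964, -0.265, -0.001, -0.0]
ft_force: [-0.8, 0.7, -0.4]
width: 0.0519
grip_force: 0.0
```

```bash
python3 - <<'E'
from h import *
s=read_state();W=wcam(s,camera("wrist"));print(s["ee_pos"],s["width"],s["ft_force"])
plan([.589,-.2522,.162],YAW)
c=camera("side");
cv2.imwrite("pics/d4.png",cv2.resize(c["color"][120:270,160:330,::-1],None,fx=3.5,fy=3.5))
E
```

```text
[ 0.58906093 -0.25173376  0.24339956] 0.05192059973844535 [-0.81612727  0.66866782 -0.35481096]
turn [-0.0001 -0.0001 -0.0003] shift [0.0002 0.0004 0.0829]
```

View pics/d4.png

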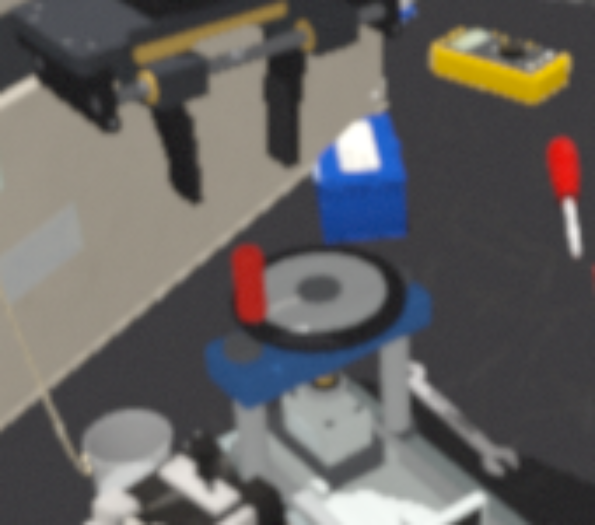

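The open fingers are straddling above the knob. I check the machine's clearance before going around.

```bash
python3 - <<'E'
from h import *
S=camera("scene");D=camera("side")
for p in((358,322),(370,260),(387,180)):print(onz(S,*p,0))
for p in((135,256),(75,215),(268,150)):print("side",onz(D,*p,0))
k0=np.array([.589,-.252])-[.5640,-.2896];a0=np.arctan2(k0[1],k0[0]);print(np.linalg.norm(k0),np.degrees(a0))
E
```

```text
[ 0.70286525 -0.4461598   0.        ]
[ 0.71540015 -0.29398767  0.        ]
[ 0.7415789  -0.01642677  0.        ]
side [ 0.82386238 -0.19370066  0.        ]
side [ 1.07698972 -0.27259028  0.        ]
side [ 0.72953503 -0.78982845  0.        ]
0.04515263004521445 56.380320374129816
```

>>> play_rows(increments="0 0 0 0 0 0.02 0.6;0 0 0 0 0 0.04 0.6;0 0 0 0 0 0.06 0.6;0 0 0 0 0 0.075 0.6;0 0 0 0 0 0.082 0.6;0 0 0 0 0 0.082 0.6")

```text
time: 8.8
ee_pos: [0.5889, -0.2519, 0.1623]
eef_rot: [0.964, -0.265, -0.0, 0.0]
ft_force: [0.3, 0.2, -0.2]
width: 0.0524
grip_force: 0.0
```

>>> play_rows(increments="0 0 0 0 0 0 0.3;0 0 0 0 0 0 0;0 0 0 0 0 0 0;0 0 0 0 0 0 0;0 0 0 0 0 0 0;0 0 0 0 0 0 0;0 0 0 0 0 0 0;0 0 0 0 0 0 0", grip_force=25)

```text
time: 9.6
ee_pos: [0.5888, -0.253, 0.1627]
eef_rot: [0.964, -0.265, -0.0, 0.001]
ft_force: [-2.6, -4.2, 2.3]
width: 0.0161
grip_force: 25.0
```

```bash
cat > rows.py <<'E'
import numpy as np,sys
a,st,n,calls=map(float,sys.argv[1:5])
P=lambda d:.045*np.array([np.cos(np.radians(d)),np.sin(np.radians(d))])
for c in range(int(calls)):
    print(a,"->",a+st*n,";".join("0 0 0 %.4f %.4f 0 0"%tuple(P(a+st*(i+1))-P(a)) for i in range(int(n))));a+=st*n
E
python3 rows.py -87 3 8 1; python3 rows.py -63 3 4 8
```

```text
-87.0 -> -63.0 0 0 0 0.0023 0.0002 0 0;0 0 0 0.0047 0.0005 0 0;0 0 0 0.0070 0.0009 0 0;0 0 0 0.0093 0.0015 0 0;0 0 0 0.0116 0.0021 0 0;0 0 0 0.0138 0.0029 0 0;0 0 0 0.0159 0.0038 0 0;0 0 0 0.0181 0.0048 0 0
-63.0 -> -51.0 0 0 0 0.0021 0.0011 0 0;0 0 0 0.0041 0.0024 0 0;0 0 0 0.0060 0.0037 0 0;0 0 0 0.0079 0.0051 0 0
-51.0 -> -39.0 0 0 0 0.0018 0.0015 0 0;0 0 0 0.0035 0.0032 0 0;0 0 0 0.0051 0.0049 0 0;0 0 0 0.0067 0.0067 0 0
-39.0 -> -27.0 0 0 0 0.0014 0.0019 0 0;0 0 0 0.0028 0.0038 0 0;0 0 0 0.0040 0.0058 0 0;0 0 0 0.0051 0.0079 0 0
-27.0 -> -15.0 0 0 0 0.0010 0.0021 0 0;0 0 0 0.0019 0.0043 0 0;0 0 0 0.0027 0.0065 0 0;0 0 0 0.0034 0.0088 0 0
-15.0 -> -3.0 0 0 0 0.0005 0.0023 0 0;0 0 0 0.0010 0.0046 0 0;0 0 0 0.0013 0.0069 0 0;0 0 0 0.0015 0.0093 0 0
-3.0 -> 9.0 0 0 0 0.0001 0.0024 0 0;0 0 0 0.0000 0.0047 0 0;0 0 0 -0.0002 0.0071 0 0;0 0 0 -0.0005 0.0094 0 0
9.0 -> 21.0 0 0 0 -0.0004 0.0023 0 0;0 0 0 -0.0010 0.0046 0 0;0 0 0 -0.0016 0.0069 0 0;0 0 0 -0.0024 0.0091 0 0
21.0 -> 33.0 0 0 0 -0.0009 0.0022 0 0;0 0 0 -0.0019 0.0043 0 0;0 0 0 -0.0030 0.0064 0 0;0 0 0 -0.0043 0.0084 0 0
```

>>> play_rows(increments="0 0 0 0.0023 0.0007 0 0;0 0 0 0.0047 0.0015 0 0;0 0 0 0.007 0.0019 0 0;0 0 0 0.0093 0.0025 0 0;0 0 0 0.0116 0.0031 0 0;0 0 0 0.0138 0.0039 0 0;0 0 0 0.0159 0.0048 0 0;0 0 0 0.0181 0.0058 0 0")

```text
time: 10.4
ee_pos: [0.6013, -0.2654, 0.1627]
eef_rot: [0.964, -0.265, -0.001, -0.0]
ft_force: [-6.8, 1.3, 4.9]
width: 0.0159
grip_force: 25.0
```

>>> play_rows(increments="0 0 0 0.0021 0.0011 0 0;0 0 0 0.0041 0.0024 0 0;0 0 0 0.006 0.0037 0 0;0 0 0 0.0079 0.0051 0 0")

```text
time: 10.8
ee_pos: [0.6056, -0.2734, 0.1627]
eef_rot: [0.964, -0.265, -0.001, -0.001]
ft_force: [-6.7, 1.7, 5.2]
width: 0.016
grip_force: 25.0
```

>>> play_rows(increments="0 0 0 0.0018 0.0015 0 0;0 0 0 0.0035 0.0032 0 0;0 0 0 0.0051 0.0049 0 0;0 0 0 0.0067 0.0067 0 0")

```text
time: 11.2
ee_pos: [0.6082, -0.282, 0.1627]
eef_rot: [0.964, -0.264, -0.001, -0.001]
ft_force: [-6.4, 3.9, 5.6]
width: 0.0161
grip_force: 25.0
```

>>> play_rows(increments="0 0 0 0.0014 0.0019 0 0;0 0 0 0.0028 0.0038 0 0;0 0 0 0.004 0.0058 0 0;0 0 0 0.0051 0.0079 0 0")

```text
time: 11.6
ee_pos: [0.609, -0.2909, 0.1627]
eef_rot: [0.965, -0.264, -0.001, -0.001]
ft_force: [-3.8, 5.4, 5.0]
width: 0.0163
grip_force: 25.0
```

```bash
cat > log.txt <<'E'
-87 .5888 -.2530 0 0
-63 .6013 -.2654 -6.8 1.3
-51 .6056 -.2734 -6.7 1.7
-39 .6082 -.282 -6.4 3.9
-27 .609 -.2909 -3.8 5.4
E
cat > an.py <<'E'
import numpy as np
from scipy.optimize import least_squares
L=np.loadtxt("log.txt")
f=least_squares(lambda c:np.hypot(L[:,1]-c[0],L[:,2]-c[1])-.045,[.564,-.29]);C=f.x;print("centre",C.round(4),"res",(f.fun*1e3).round(2))
for r in L:
    d=r[1:3]-C;a=np.arctan2(d[1],d[0]);t=np.array([np.sin(a),-np.cos(a)])
    print("cmd",r[0],"wheel turn %.1f"%(56.5-np.degrees(a)%360 if np.degrees(a)>-180 else 0),"psi %.1f"%(-np.degrees(a)-30.7),"tang %.1f rad %.1f"%(-r[3:5]@t,r[3:5]@d/.045))
E
python3 an.py; python3 rows.py -27 3 2 12
```

```text
centre [ 0.564  -0.2906] res [ 0.01 -0.01 -0.    0.02 -0.  ]
cmd -87.0 wheel turn -0.1 psi -87.3 tang 0.0 rad 0.0
cmd -63.0 wheel turn 22.5 psi -64.7 tang 4.9 rad -4.9
cmd -51.0 wheel turn 34.1 psi -53.1 tang 4.1 rad -5.5
cmd -39.0 wheel turn 45.5 psi -41.7 tang 5.0 rad -5.5
cmd -27.0 wheel turn -303.1 psi -30.3 tang 5.4 rad -3.8
-27.0 -> -21.0 0 0 0 0.0010 0.0021 0 0;0 0 0 0.0019 0.0043 0 0
-21.0 -> -15.0 0 0 0 0.0008 0.0022 0 0;0 0 0 0.0015 0.0045 0 0
-15.0 -> -9.0 0 0 0 0.0005 0.0023 0 0;0 0 0 0.0010 0.0046 0 0
-9.0 -> -3.0 0 0 0 0.0003 0.0023 0 0;0 0 0 0.0005 0.0047 0 0
-3.0 -> 3.0 0 0 0 0.0001 0.0024 0 0;0 0 0 0.0000 0.0047 0 0
3.0 -> 9.0 0 0 0 -0.0002 0.0023 0 0;0 0 0 -0.0005 0.0047 0 0
9.0 -> 15.0 0 0 0 -0.0004 0.0023 0 0;0 0 0 -0.0010 0.0046 0 0
15.0 -> 21.0 0 0 0 -0.0007 0.0023 0 0;0 0 0 -0.0015 0.0045 0 0
21.0 -> 27.0 0 0 0 -0.0009 0.0022 0 0;0 0 0 -0.0019 0.0043 0 0
27.0 -> 33.0 0 0 0 -0.0011 0.0021 0 0;0 0 0 -0.0024 0.0041 0 0
33.0 -> 39.0 0 0 0 -0.0013 0.0019 0 0;0 0 0 -0.0028 0.0038 0 0
39.0 -> 45.0 0 0 0 -0.0015 0.0018 0 0;0 0 0 -0.0032 0.0035 0 0
```

>>> play_rows(increments="0 0 0 0.001 0.0021 0 0;0 0 0 0.0019 0.0043 0 0")

```text
time: 11.8
ee_pos: [0.6087, -0.2953, 0.1627]
eef_rot: [0.965, -0.264, -0.0, -0.001]
ft_force: [-2.2, 5.2, 3.7]
width: 0.0161
grip_force: 25.0
```

>>> play_rows(increments="0 0 0 0.0008 0.0022 0 0;0 0 0 0.0015 0.0045 0 0")

```text
time: 12.0
ee_pos: [0.608, -0.2998, 0.1628]
eef_rot: [0.965, -0.264, -0.0, -0.002]
ft_force: [-0.8, 4.4, 3.2]
width: 0.0167
grip_force: 25.0
```

>>> play_rows(increments="0 0 0 0.0005 0.0023 0 0;0 0 0 0.001 0.0046 0 0")

```text
time: 12.2
ee_pos: [0.6069, -0.3042, 0.1628]
eef_rot: [0.965, -0.264, 0.0, -0.002]
ft_force: [1.0, 5.0, 2.0]
width: 0.0163
grip_force: 25.0
```

>>> play_rows(increments="0 0 0 0.0003 0.0023 0 0;0 0 0 0.0005 0.0047 0 0")

```text
time: 12.4
ee_pos: [0.6051, -0.3087, 0.1628]
eef_rot: [0.965, -0.264, 0.001, -0.001]
ft_force: [2.0, 4.3, 2.0]
width: 0.0161
grip_force: 25.0
```

>>> play_rows(increments="0 0 0 0.0001 0.0024 0 0;0 0 0 0 0.0047 0 0")

```text
time: 12.6
ee_pos: [0.6027, -0.3134, 0.1628]
eef_rot: [0.965, -0.264, 0.001, -0.001]
ft_force: [3.6, 3.2, 1.0]
width: 0.0165
grip_force: 25.0
```

>>> play_rows(increments="0 0 0 -0.0002 0.0023 0 0;0 0 0 -0.0005 0.0047 0 0")

```text
time: 12.8
ee_pos: [0.6, -0.3175, 0.1628]
eef_rot: [0.965, -0.264, 0.001, -0.001]
ft_force: [3.5, 2.1, -0.8]
width: 0.0161
grip_force: 25.0
```

>>> play_rows(increments="0 0 0 -0.0004 0.0023 0 0;0 0 0 -0.001 0.0046 0 0")

```text
time: 13.0
ee_pos: [0.5969, -0.3212, 0.1628]
eef_rot: [0.964, -0.264, 0.001, -0.001]
ft_force: [5.9, 1.0, 0.3]
width: 0.0165
grip_force: 25.0
```

>>> play_rows(increments="0 0 0 -0.0007 0.0023 0 0;0 0 0 -0.0015 0.0045 0 0")

```text
time: 13.2
ee_pos: [0.5933, -0.3247, 0.1628]
eef_rot: [0.964, -0.264, 0.001, -0.001]
ft_force: [4.8, 0.6, -1.0]
width: 0.0164
grip_force: 25.0
```

```bash
cat >> log.txt <<'E'
-21 .6087 -.2953 -2.2 5.2
-15 .608 -.2998 -.8 4.4
-9 .6069 -.3042 1 5
-3 .6051 -.3087 2 4.3
3 .6027 -.3134 3.6 3.2
9 .6 -.3175 3.5 2.1
15 .5969 -.3212 5.9 1
21 .5933 -.3247 4.8 .6
E
sed -i 's/"wheel turn.*"psi/"turn %.1f"%((56.5-np.degrees(a)+5)%360-5),"psi/' an.py
python3 an.py|tail -9; python3 rows.py 21 3 2 14
```

```text
cmd -27.0 turn 57.0 psi -30.2 tang 5.4 rad -3.8
cmd -21.0 turn 62.6 psi -24.6 tang 4.9 rad -2.7
cmd -15.0 turn 68.4 psi -18.8 tang 4.1 rad -1.7
cmd -9.0 turn 74.2 psi -13.0 tang 5.1 rad -0.6
cmd -3.0 turn 80.3 psi -6.9 tang 4.7 rad 0.1
cmd 3.0 turn 87.1 psi -0.1 tang 4.6 rad 1.5
cmd 9.0 turn 93.3 psi 6.1 tang 3.8 rad 1.5
cmd 15.0 turn 99.5 psi 12.3 tang 4.8 rad 3.6
cmd 21.0 turn 105.9 psi 18.7 tang 4.0 rad 2.7
21.0 -> 27.0 0 0 0 -0.0009 0.0022 0 0;0 0 0 -0.0019 0.0043 0 0
27.0 -> 33.0 0 0 0 -0.0011 0.0021 0 0;0 0 0 -0.0024 0.0041 0 0
33.0 -> 39.0 0 0 0 -0.0013 0.0019 0 0;0 0 0 -0.0028 0.0038 0 0
39.0 -> 45.0 0 0 0 -0.0015 0.0018 0 0;0 0 0 -0.0032 0.0035 0 0
45.0 -> 51.0 0 0 0 -0.0017 0.0016 0 0;0 0 0 -0.0035 0.0032 0 0
51.0 -> 57.0 0 0 0 -0.0019 0.0014 0 0;0 0 0 -0.0038 0.0028 0 0
57.0 -> 63.0 0 0 0 -0.0020 0.0012 0 0;0 0 0 -0.0041 0.0024 0 0
63.0 -> 69.0 0 0 0 -0.0021 0.0010 0 0;0 0 0 -0.0043 0.0019 0 0
69.0 -> 75.0 0 0 0 -0.0022 0.0008 0 0;0 0 0 -0.0045 0.0015 0 0
75.0 -> 81.0 0 0 0 -0.0023 0.0005 0 0;0 0 0 -0.0046 0.0010 0 0
81.0 -> 87.0 0 0 0 -0.0023 0.0003 0 0;0 0 0 -0.0047 0.0005 0 0
87.0 -> 93.0 0 0 0 -0.0024 0.0001 0 0;0 0 0 -0.0047 0.0000 0 0
93.0 -> 99.0 0 0 0 -0.0023 -0.0002 0 0;0 0 0 -0.0047 -0.0005 0 0
99.0 -> 105.0 0 0 0 -0.0023 -0.0004 0 0;0 0 0 -0.0046 -0.0010 0 0
```

>>> play_rows(increments="0 0 0 -0.0009 0.0022 0 0;0 0 0 -0.0019 0.0043 0 0")

```text
time: 13.4
ee_pos: [0.5894, -0.3276, 0.1628]
eef_rot: [0.964, -0.264, 0.002, -0.001]
ft_force: [4.7, 0.9, -1.0]
width: 0.0166
grip_force: 25.0
```

>>> play_rows(increments="0 0 0 -0.0011 0.0021 0 0;0 0 0 -0.0024 0.0041 0 0")

```text
time: 13.6
ee_pos: [0.5852, -0.3302, 0.1628]
eef_rot: [0.964, -0.264, 0.002, -0.0]
ft_force: [6.2, -0.0, -0.9]
width: 0.0162
grip_force: 25.0
```

>>> play_rows(increments="0 0 0 -0.0013 0.0019 0 0;0 0 0 -0.0028 0.0038 0 0")

```text
time: 13.8
ee_pos: [0.5808, -0.3323, 0.1628]
eef_rot: [0.964, -0.265, 0.002, -0.0]
ft_force: [5.7, -2.4, -1.9]
width: 0.016
grip_force: 25.0
```

>>> play_rows(increments="0 0 0 -0.0015 0.0018 0 0;0 0 0 -0.0032 0.0035 0 0")

```text
time: 14.0
ee_pos: [0.5761, -0.3339, 0.1628]
eef_rot: [0.964, -0.265, 0.002, -0.0]
ft_force: [4.8, -1.6, -1.6]
width: 0.0161
grip_force: 25.0
```

>>> play_rows(increments="0 0 0 -0.0017 0.0016 0 0;0 0 0 -0.0035 0.0032 0 0")

```text
time: 14.2
ee_pos: [0.5714, -0.335, 0.1628]
eef_rot: [0.964, -0.265, 0.002, -0.0]
ft_force: [5.4, -1.6, -1.3]
width: 0.0162
grip_force: 25.0
```

>>> play_rows(increments="0 0 0 -0.0019 0.0014 0 0;0 0 0 -0.0038 0.0028 0 0")

```text
time: 14.4
ee_pos: [0.5666, -0.3355, 0.1628]
eef_rot: [0.964, -0.265, 0.001, 0.0]
ft_force: [3.7, -2.2, -0.6]
width: 0.016
grip_force: 25.0
```

>>> play_rows(increments="0 0 0 -0.002 0.0012 0 0;0 0 0 -0.0041 0.0024 0 0")

```text
time: 14.6
ee_pos: [0.5618, -0.3356, 0.1628]
eef_rot: [0.964, -0.265, 0.001, 0.0]
ft_force: [4.7, -2.4, -1.3]
width: 0.0164
grip_force: 25.0
```

>>> play_rows(increments="0 0 0 -0.0021 0.001 0 0;0 0 0 -0.0043 0.0019 0 0")

```text
time: 14.8
ee_pos: [0.5571, -0.3351, 0.1628]
eef_rot: [0.964, -0.265, 0.001, 0.0]
ft_force: [4.2, -1.6, -0.8]
width: 0.0161
grip_force: 25.0
```

```bash
cat >> log.txt <<'E'
27 .5894 -.3276 4.7 .9
33 .5852 -.3302 6.2 0
39 .5808 -.3323 5.7 -2.4
45 .5761 -.3339 4.8 -1.6
51 .5714 -.335 5.4 -1.6
57 .5666 -.3355 3.7 -2.2
63 .5618 -.3356 4.7 -2.4
69 .5571 -.3351 4.2 -1.6
E
python3 an.py|tail -8; python3 rows.py 105 3 2 14
```

```text
cmd 27.0 turn 112.0 psi 24.8 tang 4.4 rad 1.9
cmd 33.0 turn 118.3 psi 31.1 tang 5.5 rad 2.9
cmd 39.0 turn 124.5 psi 37.3 tang 4.4 rad 4.4
cmd 45.0 turn 130.9 psi 43.7 tang 4.2 rad 2.8
cmd 51.0 turn 137.0 psi 49.8 tang 5.1 rad 2.5
cmd 57.0 turn 143.1 psi 55.9 tang 3.6 rad 2.4
cmd 63.0 turn 149.3 psi 62.1 tang 4.8 rad 2.2
cmd 69.0 turn 155.3 psi 68.1 tang 4.4 rad 0.9
105.0 -> 111.0 0 0 0 -0.0023 -0.0007 0 0;0 0 0 -0.0045 -0.0015 0 0
111.0 -> 117.0 0 0 0 -0.0022 -0.0009 0 0;0 0 0 -0.0043 -0.0019 0 0
117.0 -> 123.0 0 0 0 -0.0021 -0.0011 0 0;0 0 0 -0.0041 -0.0024 0 0
123.0 -> 129.0 0 0 0 -0.0019 -0.0013 0 0;0 0 0 -0.0038 -0.0028 0 0
129.0 -> 135.0 0 0 0 -0.0018 -0.0015 0 0;0 0 0 -0.0035 -0.0032 0 0
135.0 -> 141.0 0 0 0 -0.0016 -0.0017 0 0;0 0 0 -0.0032 -0.0035 0 0
141.0 -> 147.0 0 0 0 -0.0014 -0.0019 0 0;0 0 0 -0.0028 -0.0038 0 0
147.0 -> 153.0 0 0 0 -0.0012 -0.0020 0 0;0 0 0 -0.0024 -0.0041 0 0
153.0 -> 159.0 0 0 0 -0.0010 -0.0021 0 0;0 0 0 -0.0019 -0.0043 0 0
159.0 -> 165.0 0 0 0 -0.0008 -0.0022 0 0;0 0 0 -0.0015 -0.0045 0 0
165.0 -> 171.0 0 0 0 -0.0005 -0.0023 0 0;0 0 0 -0.0010 -0.0046 0 0
171.0 -> 177.0 0 0 0 -0.0003 -0.0023 0 0;0 0 0 -0.0005 -0.0047 0 0
177.0 -> 183.0 0 0 0 -0.0001 -0.0024 0 0;0 0 0 0.0000 -0.0047 0 0
183.0 -> 189.0 0 0 0 0.0002 -0.0023 0 0;0 0 0 0.0005 -0.0047 0 0
```

>>> play_rows(increments="0 0 0 -0.0022 0.0008 0 0;0 0 0 -0.0045 0.0015 0 0")

```text
time: 15.0
ee_pos: [0.5524, -0.3341, 0.1628]
eef_rot: [0.964, -0.265, 0.001, 0.0]
ft_force: [4.2, -2.9, -0.9]
width: 0.0162
grip_force: 25.0
```

>>> play_rows(increments="0 0 0 -0.0023 0.0005 0 0;0 0 0 -0.0046 0.001 0 0")

```text
time: 15.2
ee_pos: [0.5479, -0.3326, 0.1628]
eef_rot: [0.964, -0.265, 0.001, 0.0]
ft_force: [4.1, -2.5, -0.9]
width: 0.016
grip_force: 25.0
```

>>> play_rows(increments="0 0 0 -0.0023 0.0003 0 0;0 0 0 -0.0047 0.0005 0 0")

```text
time: 15.4
ee_pos: [0.5435, -0.3308, 0.1628]
eef_rot: [0.964, -0.265, 0.001, 0.0]
ft_force: [4.3, -3.4, -1.2]
width: 0.0166
grip_force: 25.0
```

>>> play_rows(increments="0 0 0 -0.0024 0.0001 0 0;0 0 0 -0.0047 0 0 0")

```text
time: 15.6
ee_pos: [0.5391, -0.3282, 0.1628]
eef_rot: [0.964, -0.265, 0.001, 0.0]
ft_force: [3.2, -2.0, -0.7]
width: 0.0163
grip_force: 25.0
```

>>> play_rows(increments="0 0 0 -0.0023 -0.0002 0 0;0 0 0 -0.0047 -0.0005 0 0")

```text
time: 15.8
ee_pos: [0.535, -0.3251, 0.1628]
eef_rot: [0.964, -0.265, 0.0, 0.0]
ft_force: [4.2, -2.5, -1.1]
width: 0.016
grip_force: 25.0
```

>>> play_rows(increments="0 0 0 -0.0023 -0.0004 0 0;0 0 0 -0.0046 -0.001 0 0")

```text
time: 16.0
ee_pos: [0.5314, -0.3218, 0.1627]
eef_rot: [0.964, -0.265, 0.0, 0.0]
ft_force: [4.4, -3.2, 0.1]
width: 0.0161
grip_force: 25.0
```

>>> play_rows(increments="0 0 0 -0.0023 -0.0007 0 0;0 0 0 -0.0045 -0.0015 0 0")

```text
time: 16.2
ee_pos: [0.5283, -0.3181, 0.1628]
eef_rot: [0.964, -0.265, 0.0, 0.0]
ft_force: [4.0, -2.8, 0.3]
width: 0.0158
grip_force: 25.0
```

>>> play_rows(increments="0 0 0 -0.0022 -0.0009 0 0;0 0 0 -0.0043 -0.0019 0 0")

```text
time: 16.4
ee_pos: [0.5256, -0.3143, 0.1627]
eef_rot: [0.964, -0.265, 0.0, 0.0]
ft_force: [3.3, -3.4, 0.7]
width: 0.016
grip_force: 25.0
```

>>> play_rows(increments="0 0 0 -0.0021 -0.0011 0 0;0 0 0 -0.0041 -0.0024 0 0")

```text
time: 16.6
ee_pos: [0.5233, -0.3102, 0.1628]
eef_rot: [0.964, -0.265, 0.0, 0.0]
ft_force: [4.6, -3.2, -0.7]
width: 0.0165
grip_force: 25.0
```

>>> play_rows(increments="0 0 0 -0.0019 -0.0013 0 0;0 0 0 -0.0038 -0.0028 0 0")

```text
time: 16.8
ee_pos: [0.5215, -0.3059, 0.1628]
eef_rot: [0.964, -0.265, 0.0, 0.0]
ft_force: [5.0, -4.5, -0.3]
width: 0.0162
grip_force: 25.0
```

>>> play_rows(increments="0 0 0 -0.0018 -0.0015 0 0;0 0 0 -0.0035 -0.0032 0 0")

```text
time: 17.0
ee_pos: [0.5201, -0.3014, 0.1628]
eef_rot: [0.964, -0.265, 0.0, 0.0]
ft_force: [4.8, -3.5, -0.6]
width: 0.0165
grip_force: 25.0
```

>>> play_rows(increments="0 0 0 -0.0016 -0.0017 0 0;0 0 0 -0.0032 -0.0035 0 0")

```text
time: 17.2
ee_pos: [0.5192, -0.2969, 0.1628]
eef_rot: [0.964, -0.265, 0.001, 0.0]
ft_force: [5.4, -4.7, -0.9]
width: 0.0161
grip_force: 25.0
```

```bash
cat >> log.txt <<'E'
75 .5524 -.3341 4.2 -2.9
81 .5479 -.3326 4.1 -2.5
87 .5435 -.3308 4.3 -3.4
93 .5391 -.3282 3.2 -2
99 .535 -.3251 4.2 -2.5
105 .5314 -.3218 4.4 -3.2
111 .5283 -.3181 4 -2.8
117 .5256 -.3143 3.3 -3.4
123 .5233 -.3102 4.6 -3.2
129 .5215 -.3059 5 -4.5
135 .5201 -.3014 4.8 -3.5
141 .5192 -.2969 5.4 -4.7
E
python3 an.py|tail -12; python3 rows.py 189 3 2 14
```

```text
cmd 75.0 turn 161.3 psi 74.1 tang 4.8 rad 1.7
cmd 81.0 turn 167.4 psi 80.2 tang 4.7 rad 0.9
cmd 87.0 turn 173.4 psi 86.2 tang 5.4 rad 1.1
cmd 93.0 turn 179.9 psi 92.7 tang 3.8 rad -0.1
cmd 99.0 turn 186.5 psi 99.3 tang 4.8 rad -0.8
cmd 105.0 turn 192.7 psi 105.5 tang 5.4 rad -1.0
cmd 111.0 turn 198.8 psi 111.6 tang 4.7 rad -1.5
cmd 117.0 turn 204.8 psi 117.6 tang 4.6 rad -1.0
cmd 123.0 turn 210.7 psi 123.5 tang 4.9 rad -2.8
cmd 129.0 turn 216.7 psi 129.5 tang 5.9 rad -3.2
cmd 135.0 turn 222.7 psi 135.5 tang 4.5 rad -3.8
cmd 141.0 turn 228.5 psi 141.3 tang 5.4 rad -4.7
189.0 -> 195.0 0 0 0 0.0004 -0.0023 0 0;0 0 0 0.0010 -0.0046 0 0
195.0 -> 201.0 0 0 0 0.0007 -0.0023 0 0;0 0 0 0.0015 -0.0045 0 0
201.0 -> 207.0 0 0 0 0.0009 -0.0022 0 0;0 0 0 0.0019 -0.0043 0 0
207.0 -> 213.0 0 0 0 0.0011 -0.0021 0 0;0 0 0 0.0024 -0.0041 0 0
213.0 -> 219.0 0 0 0 0.0013 -0.0019 0 0;0 0 0 0.0028 -0.0038 0 0
219.0 -> 225.0 0 0 0 0.0015 -0.0018 0 0;0 0 0 0.0032 -0.0035 0 0
225.0 -> 231.0 0 0 0 0.0017 -0.0016 0 0;0 0 0 0.0035 -0.0032 0 0
231.0 -> 237.0 0 0 0 0.0019 -0.0014 0 0;0 0 0 0.0038 -0.0028 0 0
237.0 -> 243.0 0 0 0 0.0020 -0.0012 0 0;0 0 0 0.0041 -0.0024 0 0
243.0 -> 249.0 0 0 0 0.0021 -0.0010 0 0;0 0 0 0.0043 -0.0019 0 0
249.0 -> 255.0 0 0 0 0.0022 -0.0008 0 0;0 0 0 0.0045 -0.0015 0 0
255.0 -> 261.0 0 0 0 0.0023 -0.0005 0 0;0 0 0 0.0046 -0.0010 0 0
261.0 -> 267.0 0 0 0 0.0023 -0.0003 0 0;0 0 0 0.0047 -0.0005 0 0
267.0 -> 273.0 0 0 0 0.0024 -0.0001 0 0;0 0 0 0.0047 0.0000 0 0
```

>>> play_rows(increments="0 0 0 -0.0014 -0.0019 0 0;0 0 0 -0.0028 -0.0038 0 0")

```text
time: 17.4
ee_pos: [0.5188, -0.293, 0.1628]
eef_rot: [0.964, -0.265, 0.001, 0.001]
ft_force: [6.9, -7.2, -3.1]
width: 0.0163
grip_force: 25.0
```

>>> play_rows(increments="0 0 0 -0.0012 -0.002 0 0;0 0 0 -0.0024 -0.0041 0 0")

```text
time: 17.6
ee_pos: [0.5188, -0.2885, 0.1628]
eef_rot: [0.964, -0.265, 0.001, 0.001]
ft_force: [6.6, -7.4, -2.9]
width: 0.0161
grip_force: 25.0
```

>>> play_rows(increments="0 0 0 -0.001 -0.0021 0 0;0 0 0 -0.0019 -0.0043 0 0")

```text
time: 17.8
ee_pos: [0.5192, -0.2841, 0.1628]
eef_rot: [0.964, -0.266, 0.001, 0.001]
ft_force: [6.5, -8.9, -2.2]
width: 0.0164
grip_force: 25.0
```

>>> play_rows(increments="0 0 0 -0.0008 -0.0022 0 0;0 0 0 -0.0015 -0.0045 0 0")

```text
time: 18.0
ee_pos: [0.52, -0.2798, 0.1628]
eef_rot: [0.964, -0.266, 0.001, 0.001]
ft_force: [4.6, -8.7, -1.4]
width: 0.0162
grip_force: 25.0
```

>>> play_rows(increments="0 0 0 -0.0005 -0.0023 0 0;0 0 0 -0.001 -0.0046 0 0")

```text
time: 18.2
ee_pos: [0.5213, -0.2756, 0.1628]
eef_rot: [0.964, -0.266, 0.001, 0.001]
ft_force: [3.5, -10.3, -2.2]
width: 0.016
grip_force: 25.0
```

>>> play_rows(increments="0 0 0 -0.0003 -0.0023 0 0;0 0 0 -0.0005 -0.0047 0 0")

```text
time: 18.4
ee_pos: [0.523, -0.2716, 0.1627]
eef_rot: [0.964, -0.266, 0.0, 0.002]
ft_force: [3.2, -10.3, -0.9]
width: 0.0163
grip_force: 25.0
```

```bash
cat >> log.txt <<'E'
147 .5188 -.293 6.9 -7.2
153 .5188 -.2885 6.6 -7.4
159 .5192 -.2841 6.5 -8.9
165 .52 -.2798 4.6 -8.7
171 .5213 -.2756 3.5 -10.3
177 .523 -.2716 3.2 -10.3
E
python3 an.py|tail -8; python3 rows.py 177 3 1 2
python3 - <<'E'
from h import *
s=read_state();print(s["ee_pos"],s["ft_force"])
D=camera("side");S=camera("scene")
for n,c,b in(("s5",S,(200,140,370,310)),("d5",D,(200,180,340,310))):
  cv2.imwrite(f"pics/{n}.png",cv2.resize(c["color"][b[1]:b[3],b[0]:b[2],::-1],None,fx=3,fy=3,interpolation=cv2.INTER_CUBIC))
E
```

```text
cmd 135.0 turn 222.6 psi 135.4 tang 4.5 rad -3.8
cmd 141.0 turn 228.5 psi 141.3 tang 5.4 rad -4.7
cmd 147.0 turn 233.4 psi 146.2 tang 7.6 rad -6.5
cmd 153.0 turn 239.2 psi -208.0 tang 7.1 rad -7.0
cmd 159.0 turn 244.8 psi -202.4 tang 7.9 rad -7.7
cmd 165.0 turn 250.3 psi -196.9 tang 7.3 rad -6.6
cmd 171.0 turn 255.9 psi -191.3 tang 8.6 rad -6.7
cmd 177.0 turn 261.4 psi -185.8 tang 8.0 rad -7.3
177.0 -> 180.0 0 0 0 -0.0001 -0.0024 0 0
180.0 -> 183.0 0 0 0 0.0001 -0.0024 0 0
[ 0.5229796  -0.27159078  0.16274455] [  3.23639962 -10.30393518  -0.90607847]
```

The tangential force jumps from about 5 to 7.6 N between 228.5° and 233.4° of wheel turn, so I take contact as 230.5°. The final angle is then 320.5°, which is psi 233.3°.

```bash
python3 rows.py 177 3 8 2; python3 -c "
import numpy as np
C=[.564,-.2906]
for t in(316,320.5,325):
  a=np.radians(56.5-t);print(t,C[0]+.045*np.cos(a),C[1]+.045*np.sin(a))"
```

```text
177.0 -> 201.0 0 0 0 -0.0001 -0.0024 0 0;0 0 0 0.0000 -0.0047 0 0;0 0 0 0.0002 -0.0071 0 0;0 0 0 0.0005 -0.0094 0 0;0 0 0 0.0009 -0.0117 0 0;0 0 0 0.0015 -0.0140 0 0;0 0 0 0.0021 -0.0163 0 0;0 0 0 0.0029 -0.0185 0 0
201.0 -> 225.0 0 0 0 0.0009 -0.0022 0 0;0 0 0 0.0019 -0.0043 0 0;0 0 0 0.0030 -0.0064 0 0;0 0 0 0.0043 -0.0084 0 0;0 0 0 0.0056 -0.0103 0 0;0 0 0 0.0070 -0.0122 0 0;0 0 0 0.0086 -0.0140 0 0;0 0 0 0.0102 -0.0157 0 0
316 0.5557994013528533 -0.24635352915962208
320.5 0.5592962191529556 -0.24584651470842772
325 0.5628220373261457 -0.24561542037609996
```

```bash
python3 an.py|head -1
```

```text
centre [ 0.5639 -0.2906] res [ 0.11  0.12  0.14  0.16  0.14  0.08  0.09  0.13  0.04  0.04  0.05  0.03
```

Target: TCP x about 0.5592, y about -0.2458.

>>> play_rows(increments="0 0 0 0.0002 -0.0024 0 0;0 0 0 0.0005 -0.0047 0 0;0 0 0 0.001 -0.0071 0 0;0 0 0 0.0014 -0.0094 0 0;0 0 0 0.0019 -0.0117 0 0;0 0 0 0.0025 -0.014 0 0;0 0 0 0.0031 -0.0163 0 0;0 0 0 0.0039 -0.0185 0 0")

```text
time: 19.3
ee_pos: [0.5341, -0.2569, 0.1626]
eef_rot: [0.964, -0.266, -0.002, 0.001]
ft_force: [-6.7, -5.7, 6.8]
width: 0.0162
grip_force: 25.0
```

>>> play_rows(increments="0 0 0 0.0009 -0.0022 0 0;0 0 0 0.0019 -0.0043 0 0;0 0 0 0.003 -0.0064 0 0;0 0 0 0.0043 -0.0084 0 0;0 0 0 0.0056 -0.0103 0 0;0 0 0 0.007 -0.0122 0 0;0 0 0 0.0086 -0.014 0 0;0 0 0 0.0102 -0.0157 0 0")

```text
time: 20.1
ee_pos: [0.5508, -0.2476, 0.1626]
eef_rot: [0.964, -0.266, -0.002, 0.001]
ft_force: [-9.1, -1.5, 7.8]
width: 0.0164
grip_force: 25.0
```

```bash
cat > t.py <<'E'
from h import *
s=read_state();p=s["ee_pos"];d=p[:2]-[.5639,-.2906];print(p,s["ft_force"],"r",np.hypot(*d),"turn",56.5-np.degrees(np.arctan2(d[1],d[0]))+360,s["time"])
E
python3 t.py; python3 rows.py 225 3 4 1
```

```text
[ 0.5508109  -0.24757186  0.16263704] [-9.13314876 -1.4719265   7.7952457 ] r 0.044974943537210176 turn 309.58031468328164 20.1
225.0 -> 237.0 0 0 0 0.0017 -0.0016 0 0;0 0 0 0.0035 -0.0032 0 0;0 0 0 0.0054 -0.0046 0 0;0 0 0 0.0073 -0.0059 0 0
```

>>> play_rows(increments="0 0 0 0.0017 -0.0016 0 0;0 0 0 0.0035 -0.0032 0 0;0 0 0 0.0054 -0.0046 0 0;0 0 0 0.0054 -0.0046 0 0;0 0 0 0.0054 -0.0046 0 0")

```text
time: 20.6
ee_pos: [0.5581, -0.246, 0.1626]
eef_rot: [0.964, -0.265, -0.002, 0.001]
ft_force: [-6.6, -1.7, 7.6]
width: 0.0163
grip_force: 25.0
```

```bash
python3 t.py
```

```text
[ 0.5581303  -0.24603965  0.16264435] [-6.59802904 -1.67420048  7.56119949] r 0.044932334975279785 turn 319.122350464727 20.6
```

>>> play_rows(increments="0 0 0 0.001 -0.0007 0 0;0 0 0 0.001 -0.0007 0 0;0 0 0 0.001 -0.0007 0 0")

```text
time: 20.9
ee_pos: [0.5592, -0.2459, 0.1627]
eef_rot: [0.964, -0.265, -0.002, 0.001]
ft_force: [-7.9, -0.3, 7.9]
width: 0.0162
grip_force: 25.0
```

>>> play_rows(increments="0 0 0 -0.0006 0.0005 0 0;0 0 0 -0.0006 0.0005 0 0;0 0 0 -0.0006 0.0005 0 0")

```text
time: 21.2
ee_pos: [0.5591, -0.2459, 0.1627]
eef_rot: [0.964, -0.265, -0.001, 0.0]
ft_force: [-4.7, -1.4, 5.7]
width: 0.0164
grip_force: 25.0
```

```bash
python3 t.py
```

```text
[ 0.55909791 -0.24591929  0.16267061] [-4.69519488 -1.39273792  5.71027458] r 0.04493802835888598 turn 320.36563996071806 21.2
```

>>> play_rows(increments="0 0 0 -0.0007 0.0005 0 0;0 0 0 -0.0007 0.0005 0 0.1;0 0 0 -0.0007 0.0005 0 0.5;0 0 0 -0.0007 0.0005 0 0.5;0 0 0 -0.0007 0.0005 0 0.5;0 0 0 -0.0007 0.0005 0 0.5;0 0 0 -0.0007 0.0005 0 0.5")

```text
time: 21.9
ee_pos: [0.5598, -0.2457, 0.1624]
eef_rot: [0.964, -0.265, -0.0, -0.0]
ft_force: [-0.4, -1.0, -0.9]
width: 0.0422
grip_force: 0.0
```

>>> play_rows(increments="0 0 0 0 0 -0.02 0.5;0 0 0 0 0 -0.04 0.5;0 0 0 0 0 -0.06 0.5;0 0 0 0 0 -0.09 0.5;0 0 0 0 0 -0.12 0.5;0 0 0 -0.04 0 -0.16 0.5;0 0 0 -0.08 0 -0.2 0.5;0 0 0 -0.1 0 -0.2 0.5")

```text
time: 22.7
ee_pos: [0.4738, -0.1939, 0.3666]
eef_rot: [0.964, -0.265, 0.003, 0.0]
ft_force: [0.6, -0.1, -0.4]
width: 0.0434
grip_force: 0.0
```

>>> play_rows(increments="0 0 0 0 0 0 0.5;0 0 0 0 0 0 0.5;0 0 0 0 0 0 0.5;0 0 0 0 0 0 0.5")

```text
time: 23.1
ee_pos: [0.4741, -0.1951, 0.3614]
eef_rot: [0.964, -0.265, -0.001, -0.0]
ft_force: [-0.1, 0.3, 0.1]
width: 0.0432
grip_force: 0.0
```

```bash
python3 - <<'E'
from h import *
s=read_state();W=wcam(s,camera("wrist"));print(s["ee_pos"],s["ft_force"],s["time"])
r=blobs(red(W["color"]),(100,0,400,240));print(r)
for b in r:
    k=onz(W,*b[2],.176);d=k[:2]-[.5642,-.290];print(k,np.hypot(*d),"turn",(56.5-np.degrees(np.arctan2(d[1],d[0])))%360)
D=camera("side");S=camera("scene");im=[]
for c,b in((S,(200,140,370,310)),(D,(190,170,340,300))):
  im.append(cv2.resize(c["color"][b[1]:b[3],b[0]:b[2],::-1],(400,400),interpolation=cv2.INTER_CUBIC))
cv2.imwrite("pics/f.png",np.hstack(im))
E
```

```text
[ 0.47409568 -0.19506178  0.3614458 ] [-0.06064618  0.33129941  0.1129802 ] 23.1
[(np.int32(227), [276, 80, 17, 18], [284.1, 88.4])]
[ 0.55966749 -0.2453588   0.176     ] 0.04487070587106839 turn 320.70251351399526
```

View pics/f.png

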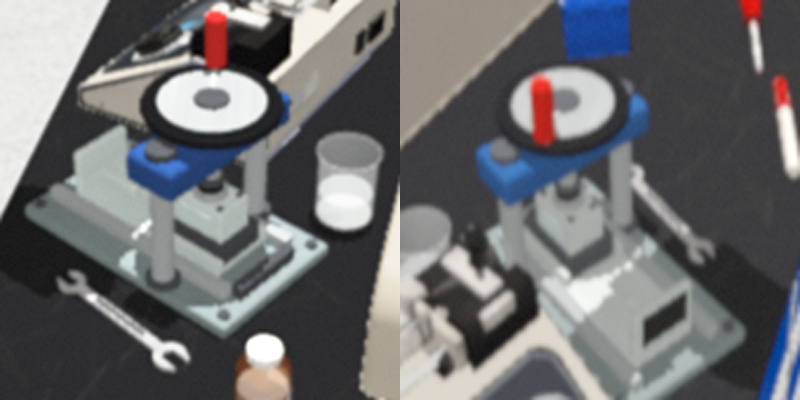

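The carriage is home with the foot seated on the cartridge. The knob measures 320.7° of turn, against the 320.5° target, and the beaker, bottle and wrench are where they were.

```bash
python3 -c "
from bench import *
print(close_job())"
```

```text
the job is handed in; nothing more can be done
None
```

The job is handed in: carriage fully home, handwheel wound about 90° past foot contact (contact placed to within about 2.5°), gripper released and clear, and beaker, bottle and wrench undisturbed.

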